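Part off the spacers, then tip the hex nuts to the picking corner and hold

TASK

Take the longer of the two plywood dividers out of the slotted block and stand it in the tote's slot, down on the tote's floor, so that it parts the hex nuts from the round spacers. Then lift the tote by its handle, tilt it until all three nuts have slid together into the cut-down picking corner, and finish still holding it tilted by the handle, clear of the desk, with the divider in its slot and the spacers behind it. Keep every part in the tote and leave the shorter divider and everything else where they stand.

Things in the scene. Friction and masses are not known exactly. Their poses are not given: they have to be found in the camera images.
- tote: Open plywood parts tote, 200 (x) x 140 (y) mm, 0.32 to 0.5 kg, loose. Origin: centre of its underside, z up. Floor top at z 6; walls 6 mm thick reach z 50; inside 188 x 128 mm. At the picking corner (-x, +y, the near right one from the robot) both walls are cut down to z 26 over some 45 mm. A cheek, 48 mm wide, narrowing upwards to z 97, stands outside the middle of each long wall (152 mm over both).
- handle (a point): Middle of the tote's handle: a straight wooden bar along the tote's y, 140 mm long, from cheek to cheek above the middle of the tote; 16 mm wide (tote's x), 20 mm high, its centre 85 mm above the tote's underside. Free above; 69 mm free between bar and floor. Axes as the tote's.
- slot (a point): The tote's divider slot, at tote x +50: this point is on the floor midway between the long walls. On each long wall two upright 8 mm round beads (rounded tops at tote z 49) leave an 8 mm gap for a divider's end; the divider stands across the tote, its thickness along the tote's x, its lower edge on the floor. Axes as the tote's.
- pick_corner (a point): The picking corner: point on the tote's floor in the inner corner at its -x, +y side (x -94, y +64, z 6 in the tote). When the tote is tilted towards it, it is the lowest corner of the floor. Axes as the tote's.
- divider: The longer divider, which fits the tote: plywood plate 123 mm long (its y), 6 mm thick (its x), 42 mm high, with a grip tab in the middle of its top, 44 mm wide, rising to 84 mm above its lower edge; 50 g. Origin: middle of its lower edge; z up. It starts on edge, 20 mm deep in a kerf of the slotted block, and may lean a few degrees. Fits either way round.
- short_divider: The shorter divider, of the same shape and height but 88 mm long: too short for this tote. It stands in the block's other kerf, 56 mm away; which of the two kerfs holds which divider varies.
- rack: Slotted block of wood, fixed, 84 (its x) x 80 (its y) x 30 mm, origin under its centre; two kerfs 8.5 mm wide run along its y at x -28 and +28, their bottoms 10 mm above the desk; dividers overhang the block at both ends.
- nut_0: Steel hex nut, 24 mm across the flats, 10 mm thick, lying loose in the larger part of the tote, on the picking corner's side of the slot. Origin: centre of its underside. It begins to slide on the floor at about 10 to 15 degrees of tilt; to run on along a wall into the corner it wants some 35 degrees towards the corner.
- nut_1: Steel hex nut, 24 mm across the flats, 10 mm thick, lying loose in the larger part of the tote, on the picking corner's side of the slot. Origin: centre of its underside. It begins to slide on the floor at about 10 to 15 degrees of tilt; to run on along a wall into the corner it wants some 35 degrees towards the corner.
- nut_2: Steel hex nut, 24 mm across the flats, 10 mm thick, lying loose in the larger part of the tote, on the picking corner's side of the slot. Origin: centre of its underside. It begins to slide on the floor at about 10 to 15 degrees of tilt; to run on along a wall into the corner it wants some 35 degrees towards the corner.
- spacer_0: Round steel spacer, 19 mm in diameter, 12 mm high, standing loose in the tote's small end beyond the slot (at tote x about +70 to +82). Origin: centre of its underside. Slides like the nuts.
- spacer_1: Round steel spacer, 19 mm in diameter, 12 mm high, standing loose in the tote's small end beyond the slot (at tote x about +70 to +82). Origin: centre of its underside. Slides like the nuts.
- spacer_2: Round steel spacer, 19 mm in diameter, 12 mm high, standing loose in the tote's small end beyond the slot (at tote x about +70 to +82). Origin: centre of its underside. Slides like the nuts.
- solder_reel: Reel of solder with green flanges, 60 mm wide, 35 mm high, standing loose to the right of the slotted block. Leave alone.
Mind the look-alikes: they are no part of the job. Leave any turquoise look-alike of the divider alone.

How it is judged:
On the way, in this order (a step that is already met when the one before it is completed fails the run):
1. the longer divider stands fully down in the tote's slot while the tote still stands level on the desk, nuts on one side and spacers on the other (x of divider in the frame of tote between 0.0455 and 0.0545 m and y of divider in the frame of tote between -0.008 and 0.008 m and z of divider in the frame of tote between 0.002 and 0.0095 m and angle between the x axis of divider and the x axis of tote, either way round below 0.12 rad and x of spacer_0 in the frame of tote between 0.052 and 0.098 m and y of spacer_0 in the frame of tote between -0.066 and 0.066 m and z of spacer_0 in the frame of tote between 0 and 0.045 m and x of spacer_1 in the frame of tote between 0.052 and 0.098 m and y of spacer_1 in the frame of tote between -0.066 and 0.066 m and z of spacer_1 in the frame of tote between 0 and 0.045 m and x of spacer_2 in the frame of tote between 0.052 and 0.098 m and y of spacer_2 in the frame of tote between -0.066 and 0.066 m and z of spacer_2 in the frame of tote between 0 and 0.045 m and x of nut_0 in the frame of tote between -0.098 and 0.048 m and y of nut_0 in the frame of tote between -0.066 and 0.066 m and z of nut_0 in the frame of tote between 0 and 0.045 m and x of nut_1 in the frame of tote between -0.098 and 0.048 m and y of nut_1 in the frame of tote between -0.066 and 0.066 m and z of nut_1 in the frame of tote between 0 and 0.045 m and x of nut_2 in the frame of tote between -0.098 and 0.048 m and y of nut_2 in the frame of tote between -0.066 and 0.066 m and z of nut_2 in the frame of tote between 0 and 0.045 m and angle between tote's own z axis and vertical below 0.06 rad and height (world z) of tote below 0.01 m), for 0.2 s.
2. the tote is lifted clear of the desk by its handle (height (world z) of pick_corner above 0.02 m and contact force between the fingers and tote above 1 N and distance between the grasp point and handle below 0.075 m and height (world z) of tote above 0.03 m), for 0.2 s.
At the end, for the whole second after the job is handed in: Tote held by its handle, picking corner over 20 mm above the desk, tilted over 14 degrees with the floor rising from that corner along both walls; each nut within 78 mm of the corner, at rest; divider down in its slot within 4 mm; all spacers beyond it (x of divider in the frame of tote between 0.0455 and 0.0545 m and y of divider in the frame of tote between -0.008 and 0.008 m and z of divider in the frame of tote between 0.002 and 0.0095 m and angle between the x axis of divider and the x axis of tote, either way round below 0.12 rad and x of spacer_0 in the frame of tote between 0.052 and 0.098 m and y of spacer_0 in the frame of tote between -0.066 and 0.066 m and z of spacer_0 in the frame of tote between 0 and 0.045 m and x of spacer_1 in the frame of tote between 0.052 and 0.098 m and y of spacer_1 in the frame of tote between -0.066 and 0.066 m and z of spacer_1 in the frame of tote between 0 and 0.045 m and x of spacer_2 in the frame of tote between 0.052 and 0.098 m and y of spacer_2 in the frame of tote between -0.066 and 0.066 m and z of spacer_2 in the frame of tote between 0 and 0.045 m and x of nut_0 in the frame of tote between -0.098 and 0.048 m and y of nut_0 in the frame of tote between -0.066 and 0.066 m and z of nut_0 in the frame of tote between 0 and 0.045 m and x of nut_1 in the frame of tote between -0.098 and 0.048 m and y of nut_1 in the frame of tote between -0.066 and 0.066 m and z of nut_1 in the frame of tote between 0 and 0.045 m and x of nut_2 in the frame of tote between -0.098 and 0.048 m and y of nut_2 in the frame of tote between -0.066 and 0.066 m and z of nut_2 in the frame of tote between 0 and 0.045 m and height (world z) of pick_corner above 0.02 m and contact force between the fingers and tote above 1 N and distance between the grasp point and handle below 0.075 m and angle between tote's own z axis and vertical above 0.25 rad and angle between tote's own x axis and vertical below 1.47 rad and angle between tote's own y axis and vertical above 1.67 rad and linear speed of each of tote, nut_0, nut_1, nut_2 below 0.03 m/s and distance between each of nut_0, nut_1, nut_2 and pick_corner below 0.078 m); the arm keeps its last pose, push and grip.
It fails at once if a nut or spacer leaves the tote (distance between any of nut_0, nut_1, nut_2, spacer_0, spacer_1, spacer_2 and tote above 0.15 m).
It fails at once if the shorter divider or the solder reel is pushed more than 40 mm (distance of any of short_divider, solder_reel from where it was at the start of the episode above 0.04 m).
It also fails if it takes over 51 s, if anything falls off the work surface, if the arm or the gripper's body presses on something with over 40 N, if the wrist force passes 120 N, or if a joint passes its speed limit or range.

ROBOT

A 6-joint arm with a two-finger parallel gripper is mounted at the origin on a cart in front of the work surface, level with it; the furniture and walls round the work are solid. World frame = base frame: x ahead of the robot, y to its left, z up, the work surface at z = 0. Lengths are in m, angles in rad, forces in N, time in s.
With the tool pointing down it reaches from about 0.35 to 0.775 m from the base axis. Payload 5.5 kg.
Tool frame: the origin (TCP) lies midway between the tips of the shut fingers; the grasp point (between the pads) lies 19 mm behind it; z points along the fingers, y is the direction in which the jaws open and shut (so a half turn about z gives the same grasp; the last joint's range is limited). The gripper opens to 85 mm and grips with 20 to 120 N. Pads are 22 mm wide; open, the fingers measure 114 mm over their backs; the gripper's body (76 mm by 85 mm) begins 54 mm behind the grasp point. The pads swing forward as they close: fully open they stand 13 mm farther back than shut.
Start: joints at [1.05, 0.313, 0.046, 1.304, 0, 1.431], TCP at [0.214, 0.534, 0.231] pointing down, gripper open.
Joint ranges: [-2.76, 2.76], [-0.86, 1.69], [-1.03, 1.26], [-2.2, 2.34], [-1.47, 1.5], [-3.14, 3.14]. Speed limits (rad/s): [2.57, 2.57, 3.14, 3.14, 3.14, 3.14].

INTERFACE

Orientations are given as a unit quaternion [w, x, y, z].
In Python, from cell import state, read_camera, get_calibration, hand_in gives the robot as it stands.
- The arm moves only by the tool carry_out, never from a script. Its argument "steps" is a list of rows, each a list of 3 entries, a list of its own where there are three numbers: the shift along the tool's x, y, z each as a share of 60 mm, from -1 to 1, then the turn, a rotation vector about the tool's x, y, z each as a share of 8 degrees, from -1 to 1, then the opening, from 0 (shut) to 1 (fully open). In form: [[[tx, ty, tz], [wx, wy, wz], gripper], ...]. A call has 1 to 20 rows; each row shifts and turns the commanded pose from where the row before left it, along the tool's axes as they then stand; what a row does not reach is not made up. A row lasts 1/8 s, in which the tool goes at most 62.5 mm and 10.7 degrees, less where a joint would pass 70% of its speed; a pose out of reach is approached as far as the arm can. A call with a number of a shift or a turn outside -1 to 1 is refused whole. A call with a gripper value outside its range is refused whole. The fingers move at their own pace and stop on an object; the grip force is fixed at half the most. Time passes only in rows, so rows that do not move let the fingers close. It gives the time, the measured TCP pose, the force and the opening at its end, in the units of the state.
- state(): the state, without advancing time (a new reading comes with each control period).
- read_camera(name): name is "side" or "top"; returns (picture, depth): 480x640x3 uint8, red, green, blue; 480x640 float32, m along the optical axis (not along the pixel's ray), 0 where there is no reading.
- get_calibration(name): a dict with "fx", "fy", "cx", "cy" (pixels), "R" (3x3) and "t" (3): a world point X has camera coordinates R X + t. Camera axes: x right, y down, z forward; pixel columns grow to the right and rows downward; lengths in m; the calibration is good to about 2 mm. A picture is of the moment at which its call begins. get_calibration takes no time and is no camera call.
- hand_in(): hands the job in, once; it reports no verdict.
The state is a dict: "time_s": time; "joint_positions": joint angles; "qvel": joint speeds; "joint_efforts": joint torques, N m; "tcp_pos": TCP position; "tool_rot": TCP orientation; "force": force on the tool from outside, world axes, zero at the start; "wrist_torque": the same for the moment, N m; "grip_width": finger opening in m.
Only numpy, scipy, OpenCV 4.12 (cv2) and the standard library are available. Lean on these libraries where they do the work, as an engineer would, in place of code of your own. Each camera call takes 0.05 s, during which the arm holds its last target. There are 200 camera calls.

## Working session

There is one attempt and no reset: what is moved stays moved. The work goes in short steps, Python scripts to look and compute and a tool call to move; the robot and the scene stay as the last step left them, time stands still between calls to the robot, and variables do not carry over. Pictures are saved under pics/ and viewed, about 8 in all and at most 12, crops included, and the job is handed in when it is done.

Besides the shell and the picture viewer there is one more tool, called after "Request:" as name(argument=value, ...) on one line, values as JSON. carry_out: Moves the arm, as the interface text tells. Shift numbers are shares of 60 mm and turn numbers shares of 8 degrees, none past 1 either way. Its arguments: {"type":"object","properties":{"steps":{"type":"array"}},"required":["steps"]}

```bash
mkdir -p pics; ls
python3 - <<'E'
from cell import *
import cv2,numpy as np
s=state();print(s['time_s'],s['tcp_pos'],s['tool_rot'],s['grip_width'])
for n in("top","side"):
    p,d=read_camera(n);c=get_calibration(n);print(n,c)
    cv2.imwrite(f'pics/{n}0.png',p[:,:,::-1]);np.savez(f'pics/{n}0.npz',p=p,d=d)
E
```

```text
pics
0.0 [0.21343659 0.53336104 0.23038784] [-3.21303637e-04  1.89266398e-01  9.81925336e-01 -8.72445985e-04] 0.08525790416400204
top {'fx': 490.25985978872154, 'fy': 490.25985978872154, 'cx': 312.9640264726299, 'cy': 236.229554934974, 'R': array([[-0.0154335 , -0.99985092, -0.00774283],
       [-0.98851875,  0.01642175, -0.15020321],
       [ 0.15030797,  0.00533577, -0.98862482]]), 't': array([-0.37487162,  0.53481047,  0.858509  ])}
side {'fx': 508.5265694750244, 'fy': 508.5265694750244, 'cx': 323.33822248017043, 'cy': 240.79340695160732, 'R': array([[-0.99841713, -0.05329179, -0.01797839],
       [-0.02182934,  0.66177998, -0.74938024],
       [ 0.05183355, -0.74780161, -0.66189579]]), 't': array([0.5051651 , 0.31416384, 0.77889209])}
```

View pics/top0.png

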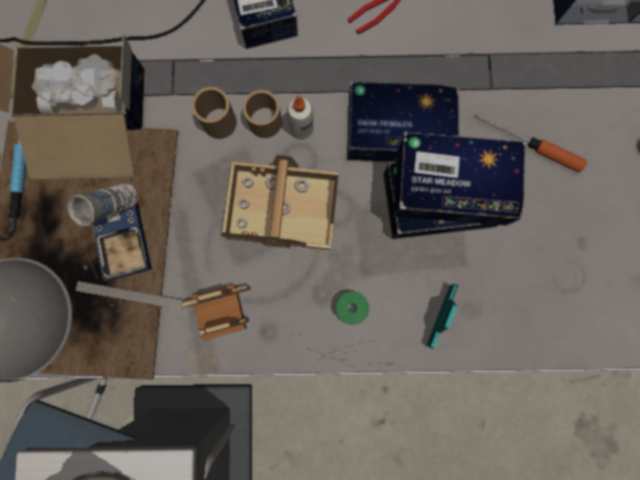

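View pics/side0.png

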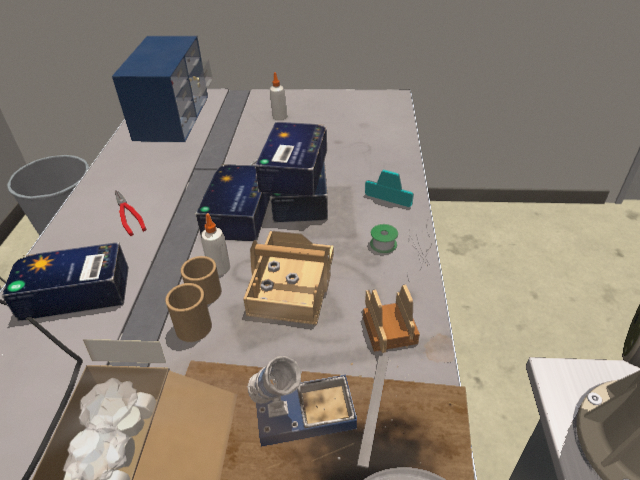

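Candidates for the longer divider are the far rack plate (top 217,293), the near rack plate (223,327) and the turquoise look-alike (443,315), which is excluded. By length the far plate looks right. I'll check it in one close crop.

```bash
cat > h.py <<'E'
import numpy as np,cv2
from cell import *
def ray(n,u,v):
    c=get_calibration(n);R,t=c['R'],c['t']
    d=R.T@np.array([(u-c['cx'])/c['fx'],(v-c['cy'])/c['fy'],1.]);return -R.T@t,d
def onz(n,u,v,z):
    o,d=ray(n,u,v);return o+d*(z-o[2])/d[2]
def tri(a,b):
    (o1,d1),(o2,d2)=ray('top',*a),ray('side',*b)
    s=np.linalg.lstsq(np.c_[d1,-d2],o2-o1,rcond=None)[0]
    p,q=o1+d1*s[0],o2+d2*s[1];return (p+q)/2,np.linalg.norm(p-q)
def cloud(n,d):
    c=get_calibration(n);v,u=np.indices(d.shape)
    P=np.stack([(u-c['cx'])/c['fx']*d,(v-c['cy'])/c['fy']*d,d],-1)
    X=(P-c['t'])@c['R'];X[d==0]=np.nan;return X
def proj(n,X):
    c=get_calibration(n);p=c['R']@np.asarray(X)+c['t'];return c['fx']*p[0]/p[2]+c['cx'],c['fy']*p[1]/p[2]+c['cy']
E
python3 - <<'E'
from h import *
t=np.load('pics/top0.npz');s=np.load('pics/side0.npz')
a=cv2.resize(t['p'][150:345,175:355],None,fx=3,fy=3,interpolation=2)
b=cv2.resize(s['p'][225:355,240:425],None,fx=3,fy=3,interpolation=2)
cv2.imwrite('pics/c1.png',a[:,:,::-1]);cv2.imwrite('pics/c2.png',b[:,:,::-1])
X=cloud('top',t['d'])
for (u,v) in [(283,210),(217,293),(280,160),(276,235),(330,180),(222,200),(300,300),(300,220)]:
    print(u,v,X[v,u].round(4))
E
```

```text
283 210 [ 0.5859 -0.3265  0.0038]
217 293 [ 0.426  -0.2202  0.0947]
280 160 [ 0.6566 -0.3279  0.0951]
276 235 [ 0.5235 -0.3202  0.0944]
330 180 [ 0.6416 -0.4176  0.0114]
222 200 [ 6.084e-01 -2.083e-01  3.000e-04]
300 300 [ 0.4141 -0.3571  0.0016]
300 220 [ 0.5656 -0.3589  0.0051]
```

View pics/c1.png

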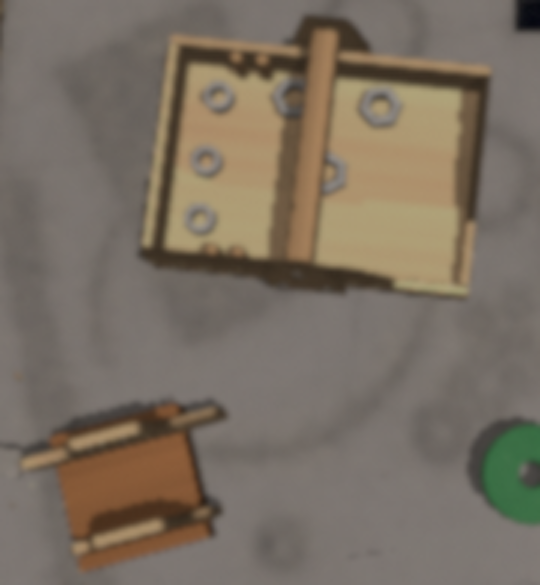

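View pics/c2.png

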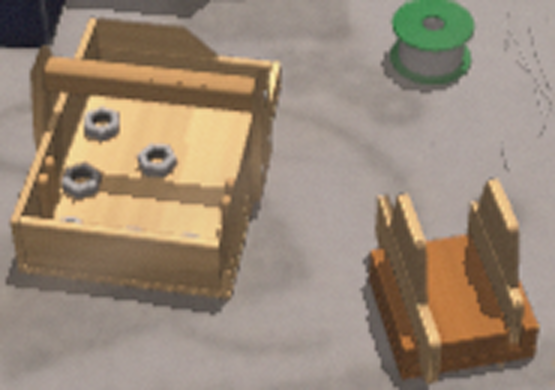

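The far rack plate is the long one: 70 px against 50 px, a ratio of 1.4 ≈ 123/88. The picking corner is at the near right (top ≈ 331,247), and the slot beads are left of the handle. Next I'll measure both from depth and the two views.

Run:
```python
from h import *
t=np.load('pics/top0.npz');s=np.load('pics/side0.npz')
def rect(P,l):
    r=cv2.minAreaRect((P[:,:2]*1000).astype(np.float32)); b=cv2.boxPoints(r)
    print(l,len(P),'c',np.round(r[0],1),'size',np.round(r[1],1),'ang',round(r[2],1),'z',np.median(P[:,2]).round(4),'mean',P.mean(0).round(4))
for n,z in(('top',t),('side',s)):
    X=cloud(n,z['d'])
    def sel(x0,x1,y0,y1,z0,z1):
        m=(X[...,0]>x0)&(X[...,0]<x1)&(X[...,1]>y0)&(X[...,1]<y1)&(X[...,2]>z0)&(X[...,2]<z1);return X[m]
    rect(sel(.40,.46,-.30,-.12,.089,.1),n+' tab far')
    rect(sel(.34,.40,-.30,-.12,.089,.1),n+' tab near')
    rect(sel(.40,.48,-.30,-.12,.046,.056),n+' shoulders far')
    rect(sel(.48,.70,-.40,-.26,.0885,.105),n+' bar')
    rect(sel(.48,.72,-.50,-.15,.044,.06),n+' rim')
c=lambda u,v:(u/3+175,v/3+150); e=lambda u,v:(u/3+240,v/3+225)
for l,p in dict(bu1=(237,57),bu2=(263,66),bl1=(209,248),bl2=(237,253)).items(): print(l,onz('top',*c(*p),.049).round(4))
for l,p in dict(tl=(175,38),tr=(489,70),bl=(144,250)).items(): print(l,onz('top',*c(*p),.05).round(4))
for l,p in dict(t1=(70,443),t2=(141,428)).items(): print(l,onz('top',*c(*p),.094).round(4))
print('tri tab ends',tri(c(141,428),e(403,196)),tri(c(70,443),e(420,243)))
```

```text
top tab far 97 c [ 422.6 -206.2] size [ 6.3 44.1] ang 14.2 z 0.0929 mean [ 0.4225 -0.2063  0.0927]
top tab near 93 c [ 368.4 -219.6] size [ 5.9 42.9] ang 14.3 z 0.0928 mean [ 0.3684 -0.2196  0.0927]
top shoulders far 136 c [ 422.5 -206. ] size [  6.2 121.5] ang 14.2 z 0.051 mean [ 0.4225 -0.2072  0.0509]
top bar 859 c [ 589.4 -323.9] size [ 29.5 153.1] ang 83.2 z 0.0944 mean [ 0.589  -0.3244  0.0944]
top rim 1128 c [ 606.2 -358.3] size [176.6 308.5] ang 12.6 z 0.0492 mean [ 0.6104 -0.3163  0.0494]
side tab far 83 c [ 421.3 -204.5] size [ 7.6 48.1] ang 14.6 z 0.0938 mean [ 0.4209 -0.2015  0.0936]
side tab near 85 c [ 367.3 -219.6] size [ 6.4 42.3] ang 13.8 z 0.094 mean [ 0.3672 -0.2172  0.0936]
side shoulders far 150 c [ 421.  -203.4] size [  7. 122.] ang 14.1 z 0.0518 mean [ 0.4198 -0.194   0.0516]
side bar 631 c [ 587.4 -323.2] size [ 30.4 153. ] ang 82.2 z 0.0948 mean [ 0.5873 -0.3209  0.0943]
side rim 1063 c [ 605.6 -356.5] size [178.6 309.1] ang 13.2 z 0.0497 mean [ 0.6125 -0.3117  0.0497]
bu1 [ 0.6548 -0.2763  0.049 ]
bu2 [ 0.6488 -0.2924  0.049 ]
bl1 [ 0.5358 -0.2597  0.049 ]
bl2 [ 0.5325 -0.2766  0.049 ]
tl [ 0.6673 -0.2381  0.05  ]
tr [ 0.6435 -0.4314  0.05  ]
bl [ 0.5351 -0.2205  0.05  ]
t1 [ 0.4187 -0.1886  0.094 ]
t2 [ 0.4265 -0.2285  0.094 ]
tri tab ends (array([ 0.42577456, -0.22719848,  0.08766067]), np.float64(0.0018867370976162346)) (array([ 0.41743105, -0.1877023 ,  0.09079523]), np.float64(0.0027466835895295608))
```

```bash
cat >> h.py <<'E'
from scipy.spatial.transform import Rotation as Ro
def cur():
    s=state();q=s['tool_rot'];return np.array(s['tcp_pos']),Ro.from_quat([q[1],q[2],q[3],q[0]]),s
def down(yaw): # tool z down, tool y at yaw (deg)
    a=np.radians(yaw);y=np.array([np.cos(a),np.sin(a),0]);z=np.array([0,0,-1.]);return Ro.from_matrix(np.c_[np.cross(y,z),y,z])
def go(p,Rt):
    """turn first (tool axes, in rows of 8 deg), then shift in the turned frame, in units of 60 mm"""
    c,R,s=cur();w=(R.inv()*Rt).as_rotvec(degrees=True)/8
    sh=Rt.inv().apply(np.array(p)-c)/.06
    print('t',round(s['time_s'],2),'turn total',w.round(3),'shift total after turn',sh.round(3),'in present frame',R.inv().apply(np.array(p)-c).round(4)/.06)
E
python3 - <<'E'
from h import *
X=cloud('top',np.load('pics/top0.npz')['d'])
a,b=np.array([.2134,.5334]),np.array([.422,-.2055])
d=(b-a)/np.linalg.norm(b-a);r=X[...,:2]-a;al=r@d;pe=abs(r@np.array([-d[1],d[0]]))
for k in np.arange(0,.78,.06):
    m=(al>k)&(al<k+.06)&(pe<.07);print(round(k,2),np.nanmax(np.r_[0,X[...,2][m]]).round(3))
go([.422,-.2055,.15],down(14.2)); go([.422,-.2055,.06],down(14.2))
print(cur()[1].as_matrix().round(3), state()['joint_positions'])
E
```

```text
0.0 0.0
0.06 0.0
0.12 0.0
0.18 0.0
0.24 0.0
0.3 0.015
0.36 0.107
0.42 0.121
0.48 0.083
0.54 0.019
0.6 0.021
0.66 0.054
0.72 0.096
0.78 0.096
t 0.1 turn total [-1.100e-02  4.000e-03  6.748e+00] shift total after turn [-12.792   0.348   1.342] in present frame [ -7.80333333 -10.14         1.35666667]
t 0.1 turn total [-1.100e-02  4.000e-03  6.748e+00] shift total after turn [-12.792   0.348   2.842] in present frame [ -7.805      -10.13666667   2.85666667]
[[-0.928  0.372 -0.001]
 [ 0.372  0.928 -0.001]
 [ 0.    -0.002 -1.   ]] [ 1.05042611e+00  3.13930392e-01  4.51069771e-02  1.30360104e+00
 -1.75928444e-05  1.43123911e+00]
```

Request:
carry_out(steps=[[[0, 0, -0.1], [0, 0, 0.964], 0.6], [[0, 0, -0.1], [0, 0, 0.964], 0.6], [[0, 0, -0.1], [0, 0, 0.964], 0.6], [[0, 0, -0.1], [0, 0, 0.964], 0.6], [[0, 0, -0.1], [0, 0, 0.964], 0.6], [[0, 0, -0.1], [0, 0, 0.964], 0.6], [[0, 0, -0.1], [0, 0, 0.964], 0.6], [[-0.4, 0, 0], [0, 0, 0], 0.6], [[-0.9, 0.02, 0], [0, 0, 0], 0.6], [[-0.9, 0.02, 0], [0, 0, 0], 0.6], [[-0.9, 0.02, 0], [0, 0, 0], 0.6], [[-0.9, 0.02, 0], [0, 0, 0], 0.6], [[-0.9, 0.02, 0], [0, 0, 0], 0.6], [[-0.9, 0.02, 0], [0, 0, 0], 0.6], [[-0.9, 0.02, 0], [0, 0, 0], 0.6], [[-0.9, 0.02, 0], [0, 0, 0], 0.6]])

```text
time_s: 2.1
tcp_pos: [0.3348, 0.0925, 0.2732]
tool_rot: [0.0, 0.614, 0.789, 0.0]
force: [0.9, -0.2, 0.0]
grip_width: 0.0515
```

```bash
python3 -c "
from h import *
go([.422,-.2055,.15],down(14.2));print(cur()[0],state()['joint_positions'],state()['force'])"
```

```text
t 2.1 turn total [ 0.003 -0.     0.002] shift total after turn [-5.171  0.19   2.053] in present frame [-5.17166667  0.18833333  2.05333333]
[0.3348191  0.09250024 0.27319606] [ 3.70264934e-02 -1.43465364e-01 -3.57084804e-01  1.35679902e+00
  1.41567804e-04  1.35966246e+00] [ 0.91510272 -0.17601727  0.03839449]
```

Request:
carry_out(steps=[[[-0.74, 0.03, 0.2], [0, 0, 0], 0.5], [[-0.74, 0.03, 0.3], [0, 0, 0], 0.5], [[-0.74, 0.03, 0.3], [0, 0, 0], 0.5], [[-0.74, 0.03, 0.3], [0, 0, 0], 0.5], [[-0.74, 0.03, 0.3], [0, 0, 0], 0.5], [[-0.74, 0.03, 0.3], [0, 0, 0], 0.5], [[-0.72, 0.01, 0.3], [0, 0, 0], 0.5], [[0, 0, 0], [0, 0, 0], 0.5], [[0, 0, 0], [0, 0, 0], 0.5]])

```text
time_s: 3.22
tcp_pos: [0.4212, -0.2027, 0.1529]
tool_rot: [-0.001, 0.614, 0.789, 0.0]
force: [0.2, 0.2, 0.0]
grip_width: 0.0424
```

```bash
python3 -c "
from h import *
go([.422,-.2055,.06],down(14.2));print(cur()[0],state()['joint_positions'],state()['force'])"
```

```text
t 3.23 turn total [-0.007 -0.012 -0.003] shift total after turn [-4.900e-02  1.000e-03  1.549e+00] in present frame [-0.05166667  0.00333333  1.54833333]
[ 0.42120617 -0.20265147  0.15292496] [-6.20640819e-01  1.49396452e-01 -3.62987677e-01  1.06031126e+00
  3.23290546e-04  7.02783916e-01] [0.16731247 0.16167352 0.02877614]
```

Request:
carry_out(steps=[[[-0.05, 0, 0.4], [0, 0, 0], 0.5], [[0, 0, 0.4], [0, 0, 0], 0.5], [[0, 0, 0.4], [0, 0, 0], 0.5], [[0, 0, 0.35], [0, 0, 0], 0.5], [[0, 0, 0], [0, 0, 0], 0.5], [[0, 0, 0], [0, 0, 0], 0.0], [[0, 0, 0], [0, 0, 0], 0.0], [[0, 0, 0], [0, 0, 0], 0.0], [[0, 0, 0], [0, 0, 0], 0.0], [[0, 0, 0], [0, 0, 0], 0.0]])

```text
time_s: 4.47
tcp_pos: [0.4236, -0.2066, 0.0616]
tool_rot: [0.001, 0.614, 0.789, 0.0]
force: [-0.3, 2.3, 6.7]
grip_width: 0.0049
```

Request:
carry_out(steps=[[[0, 0, -0.15], [0, 0, 0], 0.0], [[0, 0, -0.3], [0, 0, 0], 0.0], [[0, 0, -0.4], [0, 0, 0], 0.0], [[0, 0, -0.4], [0, 0, 0], 0.0], [[0, 0, -0.4], [0, 0, 0], 0.0], [[0, 0, 0], [0, 0, 0], 0.0], [[0, 0, 0], [0, 0, 0], 0.0]])

```text
time_s: 5.35
tcp_pos: [0.4222, -0.2059, 0.1587]
tool_rot: [-0.0, 0.614, 0.789, 0.0]
force: [-1.1, -0.1, -0.9]
grip_width: 0.0051
```

```bash
cat >> h.py <<'E'
def tote(X,c0,yaw):
    """refine the tote centre and yaw (of tote x) from rim points at z about 50 mm; returns c,yaw(deg)"""
    c=np.array(c0,float)
    for _ in range(4):
        a=np.radians(yaw);ex=np.array([np.cos(a),np.sin(a)]);ey=np.array([-ex[1],ex[0]])
        r=X[...,:2]-c;x=r@ex;y=r@ey;z=X[...,2];k=(z>.0475)&(z<.053)
        A=(abs(x-.097)<.009)&(abs(y)<.055)&k;B=(abs(x+.097)<.009)&(y>-.055)&(y<.012)&k
        C=(abs(y-.067)<.009)&(x>.03)&(x<.09)&k;D=(abs(y+.067)<.009)&(abs(abs(x)-.06)<.03)&k
        fa=[np.polyfit(u[m],v[m],1) for u,v,m in((y,x,A),(y,x,B),(x,y,C),(x,y,D))]
        t=[(m.sum(),round(1e3*f[1],1),round(np.degrees(f[0]),2)) for m,f in zip((A,B,C,D),fa)]
        dx=(fa[0][1]+fa[1][1])/2;dy=(fa[2][1]+fa[3][1])/2;c=c+ex*dx+ey*dy
        yaw+=np.degrees(np.median([-fa[0][0],-fa[1][0],fa[2][0],fa[3][0]]))
    print(t);return c,yaw
E
python3 - <<'E'
from h import *
print(cur()[0],state()['grip_width'],state()['force'])
im=[]
for n in('top','side'):
    X=cloud(n,np.load(f'pics/{n}0.npz')['d'])
    c,y=tote(X,[.587,-.325],82.5);a=np.radians(y)
    print(n,c.round(4),round(y,2),'slot',(c+.05*np.array([np.cos(a),np.sin(a)])).round(4))
    p,d=read_camera(n);np.savez(f'pics/{n}1.npz',p=p,d=d);X=cloud(n,d)
    m=(abs(X[...,0]-.4236)<.06)&(abs(X[...,1]+.2066)<.085)&(X[...,2]>.105)&(X[...,2]<.2)
    P=X[m];tz=cur()[0][2]
    for z0,z1 in((tz-.018,tz-.003),(tz+.025,tz+.042)):
        Q=P[(P[:,2]>z0)&(P[:,2]<z1)];
        if len(Q)>5:
            r=cv2.minAreaRect((Q[:,:2]*1000).astype(np.float32));print(n,z0.round(3),len(Q),r,np.median(Q[:,2]))
    u,v=map(int,proj(n,[.4236,-.2066,.14]));im.append(cv2.resize(p[v-60:v+60,u-65:u+65],None,fx=3,fy=3,interpolation=2))
cv2.imwrite('pics/g1.png',np.hstack(im)[:,:,::-1])
E
```

```text
[ 0.42222761 -0.20591644  0.15874205] 0.005125990529146975 [-1.06710718 -0.13530271 -0.89992895]
[(np.int64(174), np.float64(96.8), np.float64(-0.09)), (np.int64(92), np.float64(-96.8), np.float64(0.25)), (np.int64(115), np.float64(66.0), np.float64(0.6)), (np.int64(199), np.float64(-66.0), np.float64(-0.09))]
top [ 0.5894 -0.3241] 83.25 slot [ 0.5953 -0.2745]
top 0.14 97 ((430.96502685546875, -240.22116088867188), (6.045814037322998, 50.24551773071289), 14.704901695251465) 0.1483076480949205
top 0.183 25 ((416.59893798828125, -222.25064086914062), (6.490085124969482, 27.68390464782715), 78.00894165039062) 0.18883013302563642
[(np.int64(181), np.float64(97.1), np.float64(0.2)), (np.int64(75), np.float64(-97.1), np.float64(1.01)), (np.int64(92), np.float64(65.1), np.float64(2.13)), (np.int64(114), np.float64(-65.1), np.float64(0.18))]
side [ 0.5888 -0.3231] 83.01 slot [ 0.5949 -0.2735]
side 0.14 136 ((414.48272705078125, -177.29052734375), (6.806085109710693, 69.8982162475586), 14.254032135009766) 0.14848100758772476
side 0.183 185 ((422.5451354980469, -201.17445373535156), (26.269359588623047, 36.96521759033203), 54.60026931762695) 0.19104822677758607
```

View pics/g1.png

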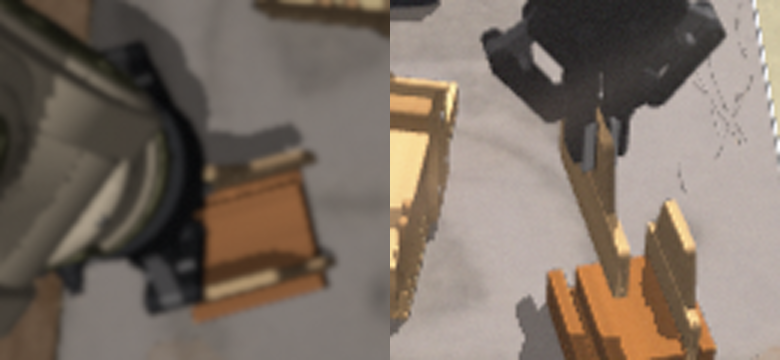

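Run:
```python
from h import *
go([.5969,-.2744,.159],down(83.1))
for n in('top','side'):
    X=cloud(n,np.load(f'pics/{n}0.npz')['d']);a=np.radians(83.1)
    r=X[...,:2]-np.array([.5952,-.2742]);x=r@[np.cos(a),np.sin(a)];y=r@[-np.sin(a),np.cos(a)];z=X[...,2]
    for s in(1,-1):
        m=(abs(x)<.018)&(y*s>.0545)&(y*s<.0625)&(z>.03)&(z<.052)
        o=np.argsort(x[m]);print(n,s,[(round(1e3*p,1),round(1e3*q,1),round(1e3*w)) for p,q,w in zip(x[m][o],y[m][o],z[m][o])][:40])
```

```text
t 5.45 turn total [-1.000e-03 -1.600e-02 -8.613e+00] shift total after turn [-3.033 -0.787 -0.013] in present frame [-1.825       2.54666667 -0.02      ]
top 1 [(np.float64(-12.0), np.float64(59.5), 39), (np.float64(-12.0), np.float64(61.1), 37), (np.float64(-11.3), np.float64(62.4), 45), (np.float64(-11.1), np.float64(60.7), 45), (np.float64(-10.9), np.float64(58.8), 45), (np.float64(-9.6), np.float64(59.6), 49), (np.float64(-9.6), np.float64(61.1), 47), (np.float64(-9.0), np.float64(57.3), 46), (np.float64(-8.2), np.float64(60.1), 51), (np.float64(-8.0), np.float64(61.5), 49), (np.float64(-7.2), np.float64(57.5), 46), (np.float64(-6.5), np.float64(61.9), 50), (np.float64(-5.7), np.float64(59.6), 47), (np.float64(4.1), np.float64(61.5), 41), (np.float64(4.1), np.float64(59.9), 42), (np.float64(5.1), np.float64(59.2), 48), (np.float64(5.3), np.float64(60.6), 46), (np.float64(6.5), np.float64(61.3), 49), (np.float64(7.1), np.float64(59.2), 47), (np.float64(7.5), np.float64(57.2), 46), (np.float64(8.8), np.float64(61.1), 47), (np.float64(9.0), np.float64(57.7), 48), (np.float64(9.5), n
[... 3989 characters left out ...]
loat64(-60.5), 45), (np.float64(-4.1), np.float64(-56.1), 46), (np.float64(-4.0), np.float64(-59.8), 48), (np.float64(-3.9), np.float64(-56.3), 44), (np.float64(-3.9), np.float64(-57.2), 35), (np.float64(-3.8), np.float64(-56.6), 41), (np.float64(-3.8), np.float64(-58.0), 46), (np.float64(-3.8), np.float64(-60.4), 43), (np.float64(-3.5), np.float64(-62.0), 46), (np.float64(-3.0), np.float64(-58.7), 38), (np.float64(1.4), np.float64(-62.4), 48), (np.float64(1.8), np.float64(-61.9), 51), (np.float64(2.6), np.float64(-62.3), 46), (np.float64(5.6), np.float64(-55.8), 42), (np.float64(6.3), np.float64(-57.0), 48), (np.float64(6.3), np.float64(-55.9), 40), (np.float64(6.7), np.float64(-58.9), 48)]
```

Request:
carry_out(steps=[[[0, 0, 0], [0, 0, -0.957], 0], [[0, 0, 0], [0, 0, -0.957], 0], [[0, 0, 0], [0, 0, -0.957], 0], [[0, 0, 0], [0, 0, -0.957], 0], [[0, 0, 0], [0, 0, -0.957], 0], [[0, 0, 0], [0, 0, -0.957], 0], [[0, 0, 0], [0, 0, -0.957], 0], [[0, 0, 0], [0, 0, -0.957], 0], [[0, 0, 0], [0, 0, -0.957], 0]])

```text
time_s: 6.58
tcp_pos: [0.422, -0.2057, 0.1582]
tool_rot: [-0.001, 0.058, 0.998, 0.001]
force: [-0.1, -0.9, -0.7]
grip_width: 0.005
```

Run:
```python
from h import *
go([.5969,-.2744,.12],down(83.1));print(state()['joint_positions'])
```

```text
t 6.58 turn total [ 0.008 -0.014  0.032] shift total after turn [-3.032 -0.787  0.636] in present frame [-3.03       -0.80166667  0.63      ]
[-6.24787421e-01  1.49664760e-01 -3.49059839e-01  1.07426757e+00
  5.77720420e-05 -5.08845683e-01]
```

Request:
carry_out(steps=[[[-0.4, -0.12, 0], [0, 0, 0.03], 0], [[-0.7, -0.18, 0], [0, 0, 0], 0], [[-0.7, -0.18, 0], [0, 0, 0], 0], [[-0.7, -0.18, 0], [0, 0, 0], 0], [[-0.53, -0.13, 0.1], [0, 0, 0], 0], [[0, 0, 0.4], [0, 0, 0], 0], [[0, 0, 0], [0, 0, 0], 0], [[0, 0, 0], [0, 0, 0], 0]])

```text
time_s: 7.58
tcp_pos: [0.5966, -0.2754, 0.1291]
tool_rot: [-0.001, 0.062, 0.998, 0.0]
force: [-0.1, 0.1, -0.1]
grip_width: 0.005
```

Run:
```python
from h import *
go([.5969,-.2744,.105],down(83.1));print(cur()[0],state()['force'])
im=[];a=np.radians(83.1);sl=np.array([.5952,-.2742])
for n in('top','side'):
    p,d=read_camera(n);np.savez(f'pics/{n}2.npz',p=p,d=d);X=cloud(n,d);tz=cur()[0][2]
    r=X[...,:2]-sl;x=r@[np.cos(a),np.sin(a)];y=r@[-np.sin(a),np.cos(a)];z=X[...,2]
    m=(abs(x)<.02)&(abs(y)<.08)&(abs(z-tz+.0105)<.006)
    if m.sum()>5: print(n,m.sum(),'ends y',y[m].min(),y[m].max(),'x line',np.polyfit(y[m],x[m],1),'z',np.median(z[m]))
    u,v=map(int,proj(n,[.595,-.28,.07]));im.append(cv2.resize(p[v-65:v+65,u-65:u+65],None,fx=3,fy=3,interpolation=2))
cv2.imwrite('pics/g2.png',np.hstack(im)[:,:,::-1])
```

```text
t 7.58 turn total [ 0.005 -0.008 -0.03 ] shift total after turn [-0.003  0.017  0.401] in present frame [-0.00333333  0.01666667  0.40166667]
[ 0.59662997 -0.27536512  0.12908135] [-0.14881476  0.06826066 -0.14729072]
top 96 ends y 0.00735361041071214 0.06074893513449029 x line [ 0.05507059 -0.00412959] z 0.11876617930028649
side 311 ends y -0.06063554219556579 0.06188337592455049 x line [0.00203858 0.00025987] z 0.11953319344989945
```

View pics/g2.png

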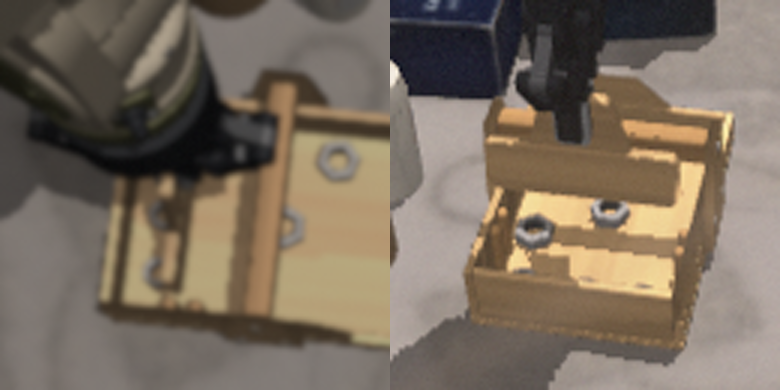

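Run:
```python
from h import *
a=np.radians(83.1);sl=np.array([.5952,-.2742])
for n in('top','side'):
  for k,zz in((2,.1188),(0,None)):
    X=cloud(n,np.load(f'pics/{n}{k}.npz')['d']);r=X[...,:2]-sl;x=r@[np.cos(a),np.sin(a)];y=r@[-np.sin(a),np.cos(a)];z=X[...,2]
    if k==2:
      for y0,y1 in((.028,.061),(-.061,-.028)):
        m=(abs(x)<.008)&(y>y0)&(y<y1)&(abs(z-zz)<.003)
        if m.sum()>5:print(n,'divider',y0,m.sum(),'x',np.percentile(x[m],[2,50,98]).round(4),np.median(z[m]))
    else:
      for s in(1,-1):
        for b in(1,-1):
          m=(abs(x-b*.008)<.008)&(y*s>.0555)&(y*s<.0605)&(z>.034)&(z<.052);print(n,'bead',s,b,m.sum(),np.percentile(x[m],[3,50,97]).round(4))
print(cur()[0])
```

```text
top divider 0.028 66 x [-0.0043 -0.0013  0.0019] 0.1187069817561528
top bead 1 1 7 [0.0043 0.0075 0.01  ]
top bead 1 -1 7 [-0.0118 -0.009  -0.006 ]
top bead -1 1 16 [0.0041 0.0069 0.0107]
top bead -1 -1 16 [-0.0119 -0.009  -0.0052]
side divider 0.028 65 x [-0.0044  0.0002  0.003 ] 0.11988284492792034
side divider -0.061 60 x [-0.0057 -0.0002  0.0025] 0.11960042633020469
side bead 1 1 6 [0.0078 0.01   0.011 ]
side bead 1 -1 5 [-0.0068 -0.0052 -0.0034]
side bead -1 1 23 [0.0061 0.0103 0.0124]
side bead -1 -1 21 [-0.01   -0.0054 -0.0035]
[ 0.59725426 -0.27579849  0.13028426]
```

Request:
carry_out(steps=[[[0, 0.013, 0.2], [0, 0, 0], 0], [[0, 0, 0.15], [0, 0, 0], 0], [[0, 0, 0.06], [0, 0, 0], 0], [[0, 0, 0.04], [0, 0, 0], 0], [[0, 0, 0.04], [0, 0, 0], 0], [[0, 0, 0.04], [0, 0, 0], 0]])

```text
time_s: 8.43
tcp_pos: [0.5974, -0.275, 0.0975]
tool_rot: [0.0, 0.062, 0.998, -0.0]
force: [-0.1, -0.5, -0.3]
grip_width: 0.0054
```

Request:
carry_out(steps=[[[0, 0, 0.05], [0, 0, 0], 0], [[0, 0, 0.05], [0, 0, 0], 0], [[0, 0, 0.05], [0, 0, 0], 0], [[0, 0, 0], [0, 0, 0], 0]])

```text
time_s: 8.93
tcp_pos: [0.597, -0.2747, 0.0881]
tool_rot: [-0.0, 0.062, 0.998, 0.0]
force: [0.3, -0.2, -1.7]
grip_width: 0.0049
```

Request:
carry_out(steps=[[[0, 0, 0.08], [0, 0, 0], 0], [[0, 0, 0.08], [0, 0, 0], 0], [[0, 0, 0.08], [0, 0, 0], 0], [[0, 0, 0.08], [0, 0, 0], 0], [[0, 0, 0.08], [0, 0, 0], 0], [[0, 0, 0.04], [0, 0, 0], 0], [[0, 0, 0], [0, 0, 0], 0]])

```text
time_s: 9.8
tcp_pos: [0.5971, -0.2748, 0.0618]
tool_rot: [-0.0, 0.062, 0.998, 0.0]
force: [-0.9, -0.1, -0.7]
grip_width: 0.005
```

Request:
carry_out(steps=[[[0, 0, 0.03], [0, 0, 0], 0], [[0, 0, 0.03], [0, 0, 0], 0], [[0, 0, 0.03], [0, 0, 0], 0], [[0, 0, 0], [0, 0, 0], 0]])

```text
time_s: 10.3
tcp_pos: [0.5973, -0.275, 0.0577]
tool_rot: [0.0, 0.062, 0.998, -0.0]
force: [-2.8, 1.3, 5.4]
grip_width: 0.0053
```

Request:
carry_out(steps=[[[0, 0, 0], [0, 0, 0], 0.3], [[0, 0, 0], [0, 0, 0], 0.3], [[0, 0, 0], [0, 0, 0], 0.3], [[0, 0, -0.2], [0, 0, 0], 0.3], [[0, 0, -0.4], [0, 0, 0], 0.3], [[0, 0, -0.6], [0, 0, 0], 0.3], [[0, 0, -0.8], [0, 0, 0], 0.4], [[0, 0, 0], [0, 0, 0], 0.5], [[0, 0, 0], [0, 0, 0], 0.5]])

```text
time_s: 11.42
tcp_pos: [0.5973, -0.2749, 0.1772]
tool_rot: [0.0, 0.062, 0.998, -0.0]
force: [-0.5, 0.4, -1.0]
grip_width: 0.0426
```

Run:
```python
from h import *
print(cur()[0],state()['force'],state()['joint_positions'])
im=[];a=np.radians(83.1);sl=np.array([.5952,-.2742])
for n in('top','side'):
    p,d=read_camera(n);np.savez(f'pics/{n}3.npz',p=p,d=d);X=cloud(n,d)
    try:
        c,yw=tote(X,[.589,-.3236],83.1);print(n,c.round(4),yw)
    except Exception as e: print(e)
    r=X[...,:2]-sl;x=r@[np.cos(a),np.sin(a)];y=r@[-np.sin(a),np.cos(a)];z=X[...,2]
    for nm,m in(('div',(abs(x)<.01)&(abs(y)<.055)&(z>.03)&(z<.095)),('bar',(abs(x+.05)<.012)&(abs(y)<.05)&(z>.085)&(z<.105))):
        if m.sum()>5: print(n,nm,m.sum(),'x',np.median(x[m]).round(4),'zmax',np.percentile(z[m],98).round(4),'y',y[m].min().round(4),y[m].max().round(4), np.median(z[m]))
    u,v=map(int,proj(n,[.59,-.3,.07]));im.append(cv2.resize(p[v-65:v+65,u-65:u+65],None,fx=3,fy=3,interpolation=2))
cv2.imwrite('pics/g3.png',np.hstack(im)[:,:,::-1])
```

```text
[ 0.59734078 -0.27490433  0.17715733] [-0.46727299  0.41437764 -1.02197848] [-5.53327552e-01  4.92968635e-01  1.82638749e-01  1.25960559e+00
  1.06468742e-04 -4.28803678e-01]
[(np.int64(126), np.float64(96.8), np.float64(0.25)), (np.int64(94), np.float64(-96.8), np.float64(-0.19)), (np.int64(118), np.float64(65.9), np.float64(1.33)), (np.int64(88), np.float64(-65.9), np.float64(-0.19))]
top [ 0.5901 -0.3243] 83.05798327942698
top div 301 x -0.0034 zmax 0.0916 y -0.0244 0.055 0.06373601053967409
top bar 503 x -0.0512 zmax 0.097 y -0.0498 0.0498 0.09412817465769728
[(np.int64(174), np.float64(96.9), np.float64(0.17)), (np.int64(57), np.float64(-96.9), np.float64(0.27)), (np.int64(87), np.float64(65.1), np.float64(2.14)), (np.int64(98), np.float64(-65.1), np.float64(0.17))]
side [ 0.5891 -0.3231] 83.28634301038755
side div 886 x 0.0018 zmax 0.0906 y -0.0549 0.055 0.05168661859405531
side bar 449 x -0.045 zmax 0.0971 y -0.0499 0.0498 0.09426555503031984
```

View pics/g3.png

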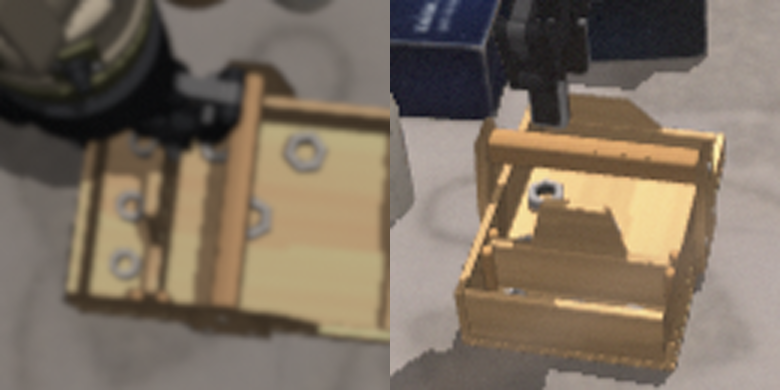

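```bash
python3 -c "
from h import *
go([.5893,-.3240,.135],down(83.2))"
```

```text
t 11.53 turn total [ 0.008 -0.015 -0.042] shift total after turn [ 0.022 -0.835  0.674] in present frame [ 0.015      -0.835       0.67333333]
```

Request:
carry_out(steps=[[[0.02, -0.4, 0], [0, 0, -0.02], 0.4], [[0, -0.435, 0.1], [0, 0, 0], 0.4], [[0, 0, 0.4], [0, 0, 0], 0.4], [[0, 0, 0.2], [0, 0, 0], 0.4], [[0, 0, 0], [0, 0, 0], 0.4], [[0, 0, 0], [0, 0, 0], 0.4]])

```text
time_s: 12.28
tcp_pos: [0.5901, -0.3248, 0.1352]
tool_rot: [0.0, 0.061, 0.998, -0.0]
force: [0.4, -0.4, 0.7]
grip_width: 0.0339
```

```bash
python3 -c "
from h import *
go([.5893,-.3240,.064],down(83.2));print(cur()[0],state()['force'],state()['grip_width'])"
```

```text
t 12.28 turn total [-0.002  0.004 -0.022] shift total after turn [0.015 0.011 1.186] in present frame [0.01666667 0.01166667 1.18666667]
[ 0.5901251  -0.32477319  0.13518033] [ 0.35359906 -0.36623402  0.70087778] 0.0339478933197918
```

Request:
carry_out(steps=[[[0, 0.01, 0.2], [0, 0, 0], 0.4], [[0, 0, 0.2], [0, 0, 0], 0.4], [[0, 0, 0.2], [0, 0, 0], 0.4], [[0, 0, 0.2], [0, 0, 0], 0.4], [[0, 0, 0.2], [0, 0, 0], 0.4], [[0, 0, 0.18], [0, 0, 0], 0.4], [[0, 0, 0], [0, 0, 0], 0.4], [[0, 0, 0], [0, 0, 0], 0], [[0, 0, 0], [0, 0, 0], 0], [[0, 0, 0], [0, 0, 0], 0], [[0, 0, 0], [0, 0, 0], 0], [[0, 0, 0], [0, 0, 0], 0]])

```text
time_s: 13.78
tcp_pos: [0.5903, -0.324, 0.0643]
tool_rot: [0.0, 0.061, 0.998, -0.0]
force: [0.2, 0.2, 2.0]
grip_width: 0.015
```

Request:
carry_out(steps=[[[0, 0, -0.05], [0, 0, 0], 0], [[0, 0, -0.1], [0, 0, 0], 0], [[0, 0, -0.2], [0, 0, 0], 0], [[0, 0, -0.25], [0, 0, 0], 0], [[0, 0, -0.25], [0, 0, 0], 0], [[0, 0, -0.25], [0, 0, 0], 0], [[0, 0, -0.25], [0, 0, 0], 0], [[0, 0, -0.25], [0, 0, 0], 0], [[0, 0, -0.25], [0, 0, 0], 0], [[0, 0, -0.25], [0, 0, 0], 0], [[0, 0, -0.2], [0, 0, 0], 0], [[0, 0, -0.1], [0, 0, 0], 0], [[0, 0, 0], [0, 0, 0], 0], [[0, 0, 0], [0, 0, 0], 0], [[0, 0, 0], [0, 0, 0], 0]])

```text
time_s: 15.65
tcp_pos: [0.5897, -0.3236, 0.2071]
tool_rot: [-0.001, 0.061, 0.998, 0.0]
force: [-0.4, -0.3, -6.1]
grip_width: 0.0151
```

Run:
```python
from h import *
s=state();print(cur()[0],s['force'],s['wrist_torque'],s['grip_width'],s['joint_positions'])
X=cloud('side',read_camera('side')[1])
a=np.radians(83.1);r=X[...,:2]-np.array([.589,-.3236]);x=r@[np.cos(a),np.sin(a)];y=r@[-np.sin(a),np.cos(a)];z=X[...,2]
for nm,m in(('+x wall',(abs(x-.1)<.012)&(abs(y)<.06)&(z>.1)),('tab',(abs(x-.05)<.012)&(abs(y)<.02)&(z>.1))): print(nm,m.sum(),np.percentile(z[m],[2,98]).round(4))
m=(abs(x-.1)<.012)&(abs(y)<.06)&(z>.17)&(z<.2);
if m.sum()>9: print(np.polyfit(y[m],z[m],1))
```

```text
[ 0.58965406 -0.32363784  0.20706435] [-0.3551571  -0.25505775 -6.12226497] [-0.0625165  -0.02859021 -0.07915353] 0.015114214805427937 [-6.21237511e-01  5.18113399e-01  2.96217847e-01  1.35032182e+00
  1.14647540e-04 -4.99427483e-01]
+x wall 1567 [0.1447 0.1938]
tab 2365 [0.1589 0.5604]
[0.00199124 0.18367238]
```

Request:
carry_out(steps=[[[0, 0, 0], [-0.1, -0.1, 0], 0], [[0, 0, 0], [-0.2, -0.2, 0], 0], [[0, 0, 0], [-0.2, -0.2, 0], 0], [[0, 0, 0], [-0.2, -0.2, 0], 0], [[0, 0, 0], [-0.2, -0.2, 0], 0], [[0, 0, 0], [-0.2, -0.2, 0], 0], [[0, 0, 0], [-0.2, -0.2, 0], 0], [[0, 0, 0], [-0.2, -0.2, 0], 0], [[0, 0, 0], [0, 0, 0], 0]])

```text
time_s: 16.82
tcp_pos: [0.589, -0.3245, 0.2076]
tool_rot: [0.11, 0.061, 0.987, 0.098]
force: [-1.1, -0.5, -6.2]
grip_width: 0.015
```

```bash
cat >> h.py <<'E'
def totecheck(k):
    """tilt of the tool, and picture pair"""
    p,R,s=cur();print('t',round(s['time_s'],2),p.round(4),s['grip_width'],'tool rotvec from down',(down(83.2).inv()*R).as_rotvec(degrees=True).round(1),np.round(s['joint_positions'],2),s['force'].round(1) if hasattr(s['force'],'round') else s['force'])
    im=[]
    for n in('top','side'):
        q,d=read_camera(n);np.savez(f'pics/{n}{k}.npz',p=q,d=d)
        u,v=map(int,proj(n,[.57,-.32,.16]));im.append(cv2.resize(q[v-85:v+85,u-75:u+115],None,fx=2.1,fy=2.1,interpolation=2))
    cv2.imwrite(f'pics/k{k}.png',np.hstack(im)[:,:,::-1])
E
python3 -c "
from h import *
s=state();print(cur()[0],(down(83.2).inv()*cur()[1]).as_rotvec(degrees=True),s['joint_positions'],s['grip_width'],s['force'])"
```

```text
[ 0.58900047 -0.32451112  0.20755431] [-11.95591531 -11.97045888   0.25494603] [-0.75351457  0.44615976  0.15122212  1.22940984  0.29171275 -0.6235254 ] 0.015034330750073748 [-1.06979198 -0.46124297 -6.15171421]
```

Tracking well; continue to about 37°.

Request:
carry_out(steps=[[[0, 0, 0], [-0.2, -0.2, 0], 0], [[0, 0, 0], [-0.2, -0.2, 0], 0], [[0, 0, 0], [-0.2, -0.2, 0], 0], [[0, 0, 0], [-0.2, -0.2, 0], 0], [[0, 0, 0], [-0.2, -0.2, 0], 0], [[0, 0, 0], [-0.2, -0.2, 0], 0], [[0, 0, 0], [-0.2, -0.2, 0], 0], [[0, 0, 0], [-0.2, -0.2, 0], 0], [[0, 0, 0], [-0.15, -0.15, 0], 0], [[0, 0, 0], [0, 0, 0], 0], [[0, 0, 0], [0, 0, 0], 0], [[0, 0, 0], [0, 0, 0], 0], [[0, 0, 0], [0, 0, 0], 0], [[0, 0, 0], [0, 0, 0], 0], [[0, 0, 0], [0, 0, 0], 0]])

```text
time_s: 18.7
tcp_pos: [0.59, -0.3238, 0.2079]
tool_rot: [0.236, 0.058, 0.947, 0.209]
force: [-0.3, 0.8, -5.9]
grip_width: 0.0152
```

```bash
python3 -c "
from h import *
totecheck(4)"
```

```text
t 18.7 [ 0.59   -0.3238  0.2079] 0.015212479202440794 tool rotvec from down [-26.  -26.    0.2] [-0.9   0.44  0.03  1.15  0.64 -0.77] [-0.3  0.8 -5.9]
```

View pics/k4.png

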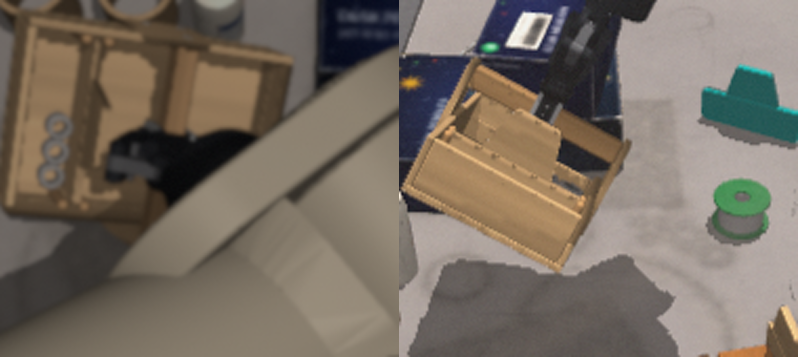

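Spacers (top crop 55,150) rest low against the divider. The nuts are hidden low down by the arm. I'll add two steeper tilts to run them in, then ease the tilt so that the side camera sees the corner over the divider.

Request:
carry_out(steps=[[[0, 0, 0], [-0.25, 0, 0], 0], [[0, 0, 0], [-0.25, 0, 0], 0], [[0, 0, 0], [-0.25, 0, 0], 0], [[0, 0, 0], [-0.25, 0, 0], 0], [[0, 0, 0], [0, 0, 0], 0], [[0, 0, 0], [0, 0, 0], 0], [[0, 0, 0], [0, 0, 0], 0], [[0, 0, 0], [0.25, 0, 0], 0], [[0, 0, 0], [0.25, 0, 0], 0], [[0, 0, 0], [0.25, 0, 0], 0], [[0, 0, 0], [0.25, 0, 0], 0], [[0, 0, 0], [0, -0.25, 0], 0], [[0, 0, 0], [0, -0.25, 0], 0], [[0, 0, 0], [0, -0.25, 0], 0], [[0, 0, 0], [0, -0.25, 0], 0], [[0, 0, 0], [0, 0, 0], 0], [[0, 0, 0], [0, 0, 0], 0], [[0, 0, 0], [0, 0, 0], 0]])

```text
time_s: 21.05
tcp_pos: [0.5902, -0.3239, 0.2082]
tool_rot: [0.302, 0.072, 0.928, 0.204]
force: [1.3, 0.1, -5.6]
grip_width: 0.015
```

Request:
carry_out(steps=[[[0, 0, 0], [0, 0.25, 0], 0], [[0, 0, 0], [0, 0.25, 0], 0], [[0, 0, 0], [0, 0.25, 0], 0], [[0, 0, 0], [0, 0.25, 0], 0], [[0, 0, 0], [0, 0, 0], 0], [[0, 0, 0], [0.15, 0.15, 0], 0], [[0, 0, 0], [0.15, 0.15, 0], 0], [[0, 0, 0], [0.15, 0.15, 0], 0], [[0, 0, 0], [0.15, 0.15, 0], 0], [[0, 0, 0], [0.15, 0.15, 0], 0], [[0, 0, 0], [0.15, 0.15, 0], 0], [[0, 0, 0], [0.15, 0.15, 0], 0], [[0, 0, 0], [0.15, 0.15, 0], 0], [[0, 0, 0], [0.15, 0.15, 0], 0], [[0, 0, 0], [0.1, 0.1, 0], 0], [[0, 0, 0], [0, 0, 0], 0], [[0, 0, 0], [0, 0, 0], 0]])

```text
time_s: 23.18
tcp_pos: [0.5899, -0.3238, 0.2077]
tool_rot: [0.132, 0.06, 0.982, 0.117]
force: [0.1, 0.0, -5.3]
grip_width: 0.0151
```

Run:
```python
from h import *
totecheck(5)
q=np.load('pics/side5.npz')['p'];u,v=map(int,proj('side',[.57,-.32,.16]))
cv2.imwrite('pics/k5b.png',cv2.resize(q[v-65:v+65,u-75:u+75],None,fx=4.5,fy=4.5,interpolation=2)[:,:,::-1])
```

```text
t 23.18 [ 0.5899 -0.3238  0.2077] 0.015109969345830664 tool rotvec from down [-14.4 -14.4   0.2] [-0.78  0.44  0.13  1.21  0.35 -0.65] [ 0.1  0.  -5.3]
```

View pics/k5b.png

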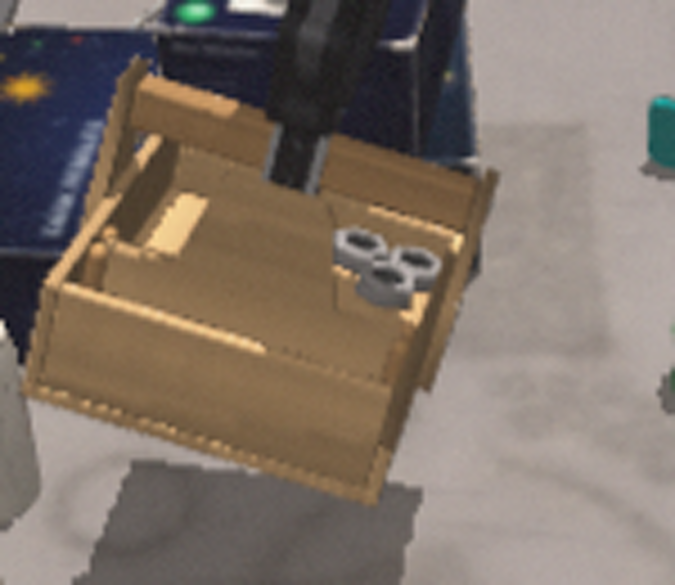

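All three nuts are together in the corner (crop 360,245; 413,265; 385,285). Next I'll put numbers on it in the tote's frame.

Run:
```python
from h import *
p,R,s=cur()
D=down(83.2);a=np.radians(83.1)
Rt0=Ro.from_euler('z',83.1,degrees=True)           # tote attitude at the grasp
tp=np.array([.5896,-.3237,0]);gp=np.array([.5902,-.324,.0643])
Q=R*D.inv();Rt=Q*Rt0;o=p+Q.apply(tp-gp)
print('tote origin',o.round(4),'corner',(o+Rt.apply([-.094,.064,.006])).round(4),'z comps of axes',Rt.as_matrix()[2].round(3))
for n in('top','side'):
    z=np.load(f'pics/{n}5.npz');X=cloud(n,z['d']);Y=Rt.inv().apply((X-o).reshape(-1,3)).reshape(X.shape);x,y,w=[Y[...,i] for i in range(3)]
    for nm,m in(('end wall +x rim',(abs(x-.097)<.02)&(abs(y)<.055)&(abs(w-.05)<.006)),
        ('tab',(abs(x-.05)<.02)&(abs(y)<.02)&(w>.055)&(w<.105)),('shoulder',(abs(x-.05)<.012)&(abs(y)>.025)&(abs(y)<.05)&(w>.03)&(w<.055)),('bar',(abs(x)<.02)&(abs(y)>.03)&(abs(y)<.06)&(w>.07)&(w<.11))):
        if m.sum()>8: print(n,nm,m.sum(),'x',np.percentile(x[m],[5,50,95]).round(4),'z',np.percentile(w[m],[5,50,97]).round(4),'slope z/y',np.polyfit(y[m],w[m],1)[0].round(3))
    c=z['p'].astype(int);sat=c.max(2)-c.min(2);g=(sat<30)&(c.max(2)>70)&(abs(x)<.094)&(abs(y)<.064)&(w>.004)&(w<.03)
    N,L,S,C=cv2.connectedComponentsWithStats(g.astype(np.uint8))
    for i in range(1,N):
        if S[i,4]>15:
            k=L==i;print(n,'grey',S[i,4],C[i].round(),'tote xyz',np.median(Y[k],0).round(4),'x',np.percentile(x[k],[3,97]).round(3),'y',np.percentile(y[k],[3,97]).round(3))
```

```text
tote origin [ 0.6068 -0.3099  0.1473] corner [ 0.5356 -0.3922  0.114 ] z comps of axes [ 0.247 -0.245  0.937]
side end wall +x rim 323 x [0.095  0.0986 0.1009] z [0.0445 0.0485 0.0513] slope z/y 0.001
side tab 473 x [0.048  0.051  0.0534] z [0.0568 0.0745 0.0906] slope z/y 0.009
side shoulder 326 x [0.0478 0.0508 0.0532] z [0.0313 0.0416 0.0519] slope z/y -0.001
side bar 428 x [-0.0038  0.0063  0.0089] z [0.078  0.0891 0.0961] slope z/y 0.003
side grey 244 [306. 218.] tote xyz [-0.07    0.0416  0.0154] x [-0.089 -0.045] y [0.018 0.062]
```

View pics/k5.png

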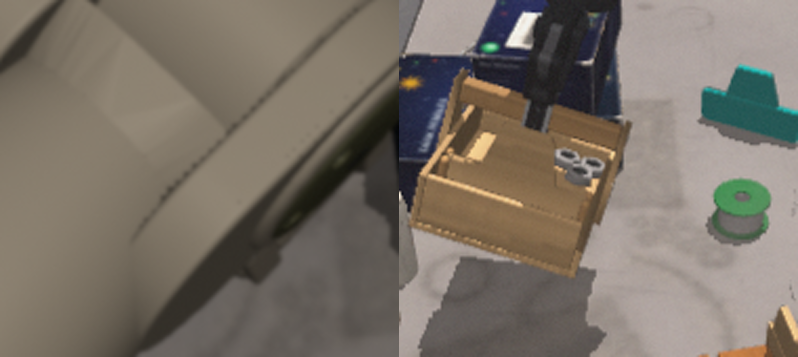

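```bash
python3 -c "
from cell import *
s=state();print(s['time_s'],s['force'],s['grip_width']);print(hand_in())"
```

```text
23.275 [-0.9638464  -0.33119228 -5.87091914] 0.015447699914752918
the job is handed in; nothing more can be done
None
```

I put the longer divider in the tote's slot and tilted the tote to run the nuts into the picking corner. I handed the job in at 23.3 s, with the tote held by its handle and clear of the desk.

**What the last checks showed (side camera and arm pose):**
- **Tilt:** about 20°, rising from the picking corner along both walls. The corner is about 114 mm above the desk.
- **Grip:** the fingers are closed to 15 mm on the 16 mm bar, carrying about 6 N. The tote has not slipped in the fingers.
- **Divider:** upright at tote x of about 51 mm, with its lower edge about 6.6 mm above the underside, which is on the floor.
- **Nuts:** all three lie together in the corner, within x -89 to -45 mm and y 18 to 62 mm. I estimate each is within about 50 mm of the corner.
- **Neighbours:** I saw the short divider still upright in its kerf after the long one came out, and the solder reel looks untouched.

**What I could not confirm:** the spacers were last seen behind the divider at 37° of tilt. The arm hid them from the top camera and the tote hid them from the side camera after that. I'm relying on the divider still being seated to keep them there.

**Where readings disagreed:** the two cameras differed by 1 to 2 mm on the slot's position. I aimed between them, and the divider went in without notable force.

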